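# Find the spacer that fits the gap

## Robot

A 6-joint arm with a two-finger parallel gripper is mounted at the origin on a cart in front of the work surface, level with it; the furniture and walls round the work are solid. World frame = base frame: x ahead of the robot, y to its left, z up, the work surface at z = 0. Lengths are in m, angles in degrees, forces in N, time in s.
With the tool pointing down it reaches from about 0.35 to 0.875 m from the base axis. Payload 4.2 kg.
Tool frame: the origin (TCP) lies between the finger pads; the fingertips stand 8 mm ahead of it and the grasp point (between the pads) lies 11 mm behind it; z points along the fingers, y is the line along which they close (so a half turn about z gives the same grasp; the last joint's range is limited). The gripper opens to 87 mm and grips with 3 to 60 N. Pads are 19 mm wide; open, the fingers measure 117 mm over their backs; the gripper's body (75 mm by 190 mm) begins 51 mm behind the grasp point.
Start: joints at [-60.183, 22.042, 0.453, 0, -68.411, -14.817], TCP at [0.162, -0.604, 0.231] pointing down, gripper open.
Joint ranges: [-179.83, 179.83], [-69.29, 118.12], [-61.27, 80.66], [-181.25, 117.63], [-171.15, -9.14], [-177.46, 177.46]. Speed limits (degrees/s): [159.86, 159.86, 180, 180, 180, 180].

## Interface

Orientations are given as a 3x3 rotation matrix whose columns are the frame's x, y, z axes.
In Python, from station import sense, capture, camera_model, finish_job, find_in gives the robot as it stands. The module is installed in compiled form; this text tells all that it offers.
- The arm moves only by the tool arm_command, never from a script. Its argument "motion" is a list of rows, each a list of 7 numbers: the finger opening in mm, from 0 to 87, then the shift along the tool's x, y, z in mm, then the turn, a rotation vector about the tool's x, y, z in rad. In form: [[jaw, dx, dy, dz, rx, ry, rz], ...]. A call has 1 to 8 rows; each row shifts and turns the commanded pose from where the row before left it, along the tool's axes as they then stand; what a row does not reach is not made up. A row lasts 1/10 s, in which the tool goes at most 50 mm and 8.59 degrees, less where a joint would pass 70% of its speed; a pose out of reach is approached as far as the arm can. A call with a gripper value outside its range is refused whole. The fingers move at their own pace and stop on an object; the grip force is fixed at half the most. Time passes only in rows, so rows that do not move let the fingers close. It gives the time, the measured TCP pose, the force, the opening and the grip force at its end, in the units of the state.
- sense(): the state, without advancing time (a new reading comes with each control period).
- capture(name): name is "scene" or "top"; returns the picture (384x512x3 uint8, red, green, blue); there is no depth.
- camera_model(name): a dict with "fx", "fy", "cx", "cy" (pixels), "R" (3x3) and "t" (3): a world point X has camera coordinates R X + t. Camera axes: x right, y down, z forward; pixel columns grow to the right and rows downward; lengths in m; the calibration is good to about 2 mm. A picture is of the moment at which its call begins. camera_model takes no time and is no camera call.
- finish_job(): hands the job in; it is judged then, once.
Trained networks look in the newest picture that a camera, given by its name, has taken for a name from the list of things; names that differ only in an ending like _2 or _b are one class to them, and where a whole thing is asked for, a point or a joint stands for the part that bears it (a point fixed in the world has none). Each returns a list of dicts, best first, with "p" (0 to 1); they miss things now and then, are a little off and sometimes report something else, mostly with a low value. They report only what shows in the picture. A call takes as long as a camera call. They do not tell look-alikes from the thing itself.
- find_in(target, camera): "location" ([row, column] in pixels, amid what is visible of it).
The state is a dict: "time_s": time; "joints": joint angles; "joint_velocities": joint speeds; "effort": joint torques, N m; "tcp_pos": TCP position; "ee_rot": TCP orientation; "wrist_force": force on the tool from outside, world axes, zero at the start; "moment": the same for the moment, N m; "gripper_width": opening from 0.0 (shut) to 1.0 (fully open); "gripper_force": force on a finger pad.
Only numpy, scipy, OpenCV 4.12 (cv2) and the standard library are available. Lean on these libraries where they do the work, as an engineer would, in place of code of your own. Each camera call takes 0.05 s, during which the arm holds its last target. There are 200 camera calls.

## Task

A colleague has locked the stop of the small gap holder at some width. By trying the three steel spacer blocks, find the thickest one that slides down freely into the gap between the two jaws, and leave it there, upright and fully down on the holder's base plate. Leave the other two blocks on the worktop clear of the holder, and do not disturb the other things on the bench.

Things in the scene. Friction and masses are not known exactly. Their poses are not given: they have to be found in the camera images.
- holder: small gap holder, screwed down: dark base plate 80 mm (x) by 134 mm (y, -64 to +70 mm), 8 mm thick, carrying a fixed aluminium jaw and an adjustable aluminium stop, facing each other across a gap open at the top and both ends. Both are 50 mm wide (x, centred), 26 mm deep, 34 mm high above the plate, with a 2.5 mm bevelled lead-in on the top inner edge. Origin: underside of the plate
- fixed_face (a point): foot of the fixed jaw's upright gauging face, mid-width, at the top of the base plate (8 mm above the worktop). x runs along the face, y points straight across the gap to the stop, z up
- stop_face (a point): foot of the stop's upright face, mid-width, at the top of the base plate; same axes. The stop is locked rigidly; the gap's width is this point's y distance from fixed_face, set anywhere from 13.5 to 23.5 mm. Behind the stop is a low black lock knob, 21 mm above the plate at most
- thin_centre (a point): centre (half-way up, 34 mm above its foot) of the thinnest of three plain steel spacer blocks: 12 mm thick (its y), 40 mm wide (its x), 68 mm tall (its z), 120 g; alike but for thickness. It stands upright, loose on the worktop
- middle_centre (a point): centre (half-way up, 34 mm above its foot) of the middle of three plain steel spacer blocks: 16 mm thick (its y), 40 mm wide (its x), 68 mm tall (its z), 160 g; alike but for thickness. It stands upright, loose on the worktop
- thick_centre (a point): centre (half-way up, 34 mm above its foot) of the thickest of three plain steel spacer blocks: 20 mm thick (its y), 40 mm wide (its x), 68 mm tall (its z), 200 g; alike but for thickness. It stands upright, loose on the worktop
- beaker: bystander: a clear glass beaker, 63 mm across and 70 mm tall; origin at the centre of its underside
- mortar: bystander: a white porcelain mortar, 68 mm across and 42 mm tall; origin at the centre of its underside
- tape: bystander: a roll of label tape lying flat, 62 mm across and 20 mm high; origin at the centre of its underside
- boats: bystander: a stack of white weighing boats, 70 x 70 x 25 mm; origin at the centre of its underside
- lens: bystander: a folding hand lens lying flat, 44 x 83 x 9 mm; origin at the middle of its underside
There are look-alikes about, which are no part of the job. What is shaped like the part that bears thick_centre but green is not meant.

How it is judged (in metres and radians):
At the end, for the whole second after the job is handed in: One block in the gap: centre 30-38 mm above the base plate, within 18 mm of mid-jaw, tilt under 0.22 rad, turned under 0.25 rad. Gap less thickness is under 5.3 mm (any, for the 20 mm block; near a step either block passes). Other two: centre under 38 mm up, over 80 mm from the fixed jaw's foot (((z of thin_centre in the frame of fixed_face between 0.03 and 0.038 m and x of thin_centre in the frame of fixed_face between -0.018 and 0.018 m and y of thin_centre in the frame of fixed_face between 0 and 0.024 m and angle between thin_centre's own z axis and vertical below 0.22 rad and angle between the y axis of thin_centre and the y axis of fixed_face, either way round below 0.25 rad and y of stop_face in the frame of fixed_face below 0.0173 m and height (world z) of middle_centre between 0 and 0.038 m and horizontal distance between middle_centre and fixed_face above 0.08 m and height (world z) of thick_centre between 0 and 0.038 m and horizontal distance between thick_centre and fixed_face above 0.08 m) or (z of middle_centre in the frame of fixed_face between 0.03 and 0.038 m and x of middle_centre in the frame of fixed_face between -0.018 and 0.018 m and y of middle_centre in the frame of fixed_face between 0 and 0.024 m and angle between middle_centre's own z axis and vertical below 0.22 rad and angle between the y axis of middle_centre and the y axis of fixed_face, either way round below 0.25 rad and y of stop_face in the frame of fixed_face below 0.0213 m and height (world z) of thin_centre between 0 and 0.038 m and horizontal distance between thin_centre and fixed_face above 0.08 m and height (world z) of thick_centre between 0 and 0.038 m and horizontal distance between thick_centre and fixed_face above 0.08 m) or (z of thick_centre in the frame of fixed_face between 0.03 and 0.038 m and x of thick_centre in the frame of fixed_face between -0.018 and 0.018 m and y of thick_centre in the frame of fixed_face between 0 and 0.024 m and angle between thick_centre's own z axis and vertical below 0.22 rad and angle between the y axis of thick_centre and the y axis of fixed_face, either way round below 0.25 rad and height (world z) of thin_centre between 0 and 0.038 m and horizontal distance between thin_centre and fixed_face above 0.08 m and height (world z) of middle_centre between 0 and 0.038 m and horizontal distance between middle_centre and fixed_face above 0.08 m))); the robot touches nothing.
It fails at once if bystander shoved (beaker) more than 40 mm (distance of beaker from where it was at the start of the episode above 0.04 m).
It fails at once if bystander shoved (mortar) more than 40 mm (distance of mortar from where it was at the start of the episode above 0.04 m).
It fails at once if bystander shoved (tape) more than 40 mm (distance of tape from where it was at the start of the episode above 0.04 m).
It fails at once if bystander shoved (boats) more than 40 mm (distance of boats from where it was at the start of the episode above 0.04 m).
It fails at once if bystander shoved (lens) more than 40 mm (distance of lens from where it was at the start of the episode above 0.04 m).
It also fails if it takes over 72 s, if anything falls off the work surface, if the arm or the gripper's body presses on something with over 40 N, if the wrist force passes 120 N, or if a joint passes its speed limit or range.

## Working session

There is one attempt and no reset: what is moved stays moved. The work goes in short steps, Python scripts to look and compute and a tool call to move; the robot and the scene stay as the last step left them, time stands still between calls to the robot, and variables do not carry over. Pictures are saved under pics/ and viewed, at most 10 in all, crops included, and the job is handed in when it is done.

Besides the shell and the picture viewer there is one more tool, called by a JSON object that holds its "method" and its "body". arm_command: Moves the arm, as the interface text tells. Its arguments: {"type":"object","properties":{"motion":{"type":"array"}},"required":["motion"]}

```bash
mkdir -p pics; python3 - <<'E'
from station import *
import cv2, numpy as np
for c in("scene","top"):
    im=capture(c); cv2.imwrite(f"pics/{c}0.png",im[:,:,::-1])
    m=camera_model(c); print(c,m["fx"],m["fy"],m["cx"],m["cy"],np.round(m["R"],3).tolist(),np.round(m["t"],3).tolist())
    for n in("holder","fixed_face","stop_face","thin_centre","middle_centre","thick_centre"):
        print(n,[(np.round(d["location"]).tolist(),round(d["p"],2)) for d in find_in(n,c)[:5]])
s=sense();print(s["time_s"],s["tcp_pos"],np.round(s["ee_rot"],3).tolist())
E
```

```text
scene 385.05894404229883 385.05894404229883 260.46539561514123 189.4449108250162 [[-0.856, -0.517, -0.009], [-0.299, 0.509, -0.807], [0.422, -0.688, -0.591]] [0.416, 0.185, 1.163]
holder [([231.0, 187.0], 0.67), ([254.0, 248.0], 0.24)]
fixed_face [([233.0, 190.0], 0.86)]
stop_face [([236.0, 178.0], 0.66)]
thin_centre [([255.0, 246.0], 0.78)]
middle_centre [([232.0, 244.0], 0.69)]
thick_centre [([244.0, 211.0], 0.68), ([293.0, 217.0], 0.6), ([256.0, 157.0], 0.53)]
top 368.3412650061461 368.3412650061461 259.2273039550737 190.5681252532417 [[0.009, -1.0, -0.016], [-0.998, -0.008, -0.07], [0.07, 0.016, -0.997]] [-0.003, 0.49, 1.386]
holder [([163.0, 192.0], 0.57), ([206.0, 371.0], 0.16)]
fixed_face [([160.0, 190.0], 0.64), ([202.0, 162.0], 0.5)]
stop_face [([162.0, 180.0], 0.52)]
thin_centre [([225.0, 183.0], 0.45)]
middle_centre [([189.0, 154.0], 0.73)]
thick_centre [([159.0, 150.0], 0.62), ([192.0, 178.0], 0.44)]
0.7 [ 0.16177008 -0.60367333  0.23058167] [[-0.966, -0.259, 0.0], [-0.259, 0.966, -0.0], [-0.0, -0.0, -1.0]]
```

View pics/scene0.png

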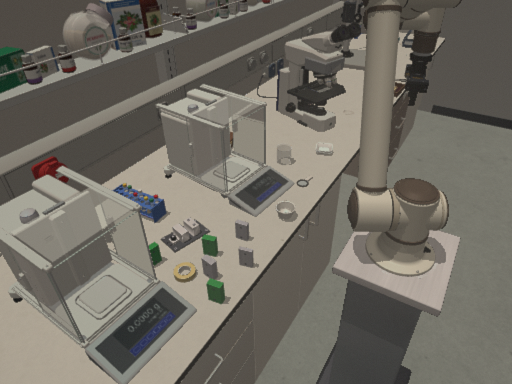

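View pics/top0.png

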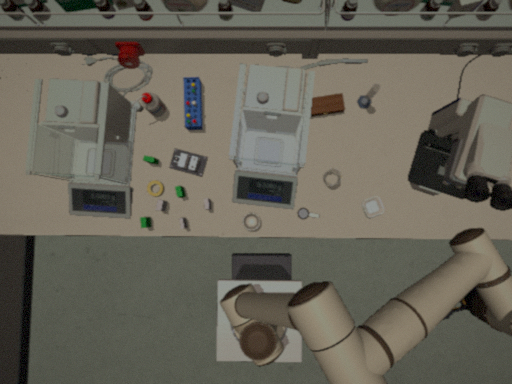

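The scene shows grey blocks at about (229,242), (257,246) and (266,210), with three green look-alikes and the holder at (233,187). In the top view the grey blocks are at (206,161), (204,207) and (223,183), and the holder is at (162,188). I'll zoom in.

```bash
python3 - <<'E'
import cv2, numpy as np
a=cv2.imread("pics/scene0.png")[205:305,140:270]; b=cv2.imread("pics/top0.png")[142:234,130:220]
a=cv2.resize(a,None,fx=6,fy=6,interpolation=cv2.INTER_CUBIC); b=cv2.resize(b,None,fx=6,fy=6,interpolation=cv2.INTER_CUBIC)
cv2.imwrite("pics/sc1.png",a); cv2.imwrite("pics/tc1.png",b)
E
```

```text
(no output)
```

View pics/sc1.png

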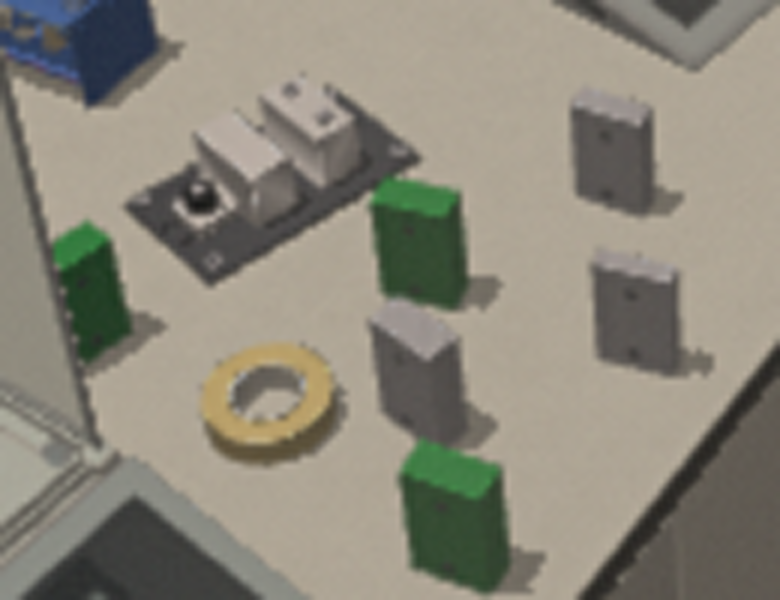

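View pics/tc1.png

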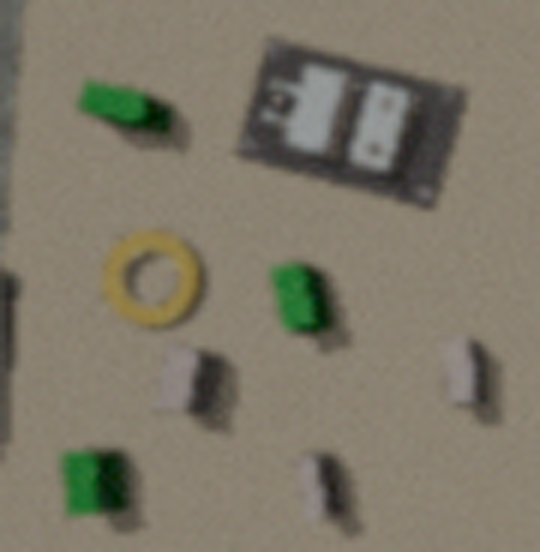

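The thick block is at (400,370) in the scene crop, the middle at (612,150) and the thin at (635,310). The holder's fixed jaw is at (310,120) and the stop at (245,160), with the knob on the left. Next I fit poses from the corners.

```bash
cat > fit.py <<'E'
import numpy as np
from station import *
from scipy.optimize import least_squares
C={c:camera_model(c) for c in("scene","top")}
def proj(c,P):
    m=C[c];q=P@np.array(m["R"]).T+np.array(m["t"]);return np.c_[m["fx"]*q[:,0]/q[:,2]+m["cx"],m["fy"]*q[:,1]/q[:,2]+m["cy"]]
def fit(P,obs,x0):
    # P(params)->(local pts fn by cam)
    f=lambda p:np.concatenate([(proj(c,P(c,p))-o).ravel() for c,o in obs.items()])
    r=least_squares(f,x0,loss="soft_l1");return r.x,np.sqrt(np.mean(f(r.x)**2))
def pose(L,x,y,a):
    c,s=np.cos(a),np.sin(a);L=np.array(L,float);return np.c_[x+c*L[:,0]-s*L[:,1],y+s*L[:,0]+c*L[:,1],L[:,2]]
def crop(u,off):return (np.array(u,float)+.5)/6-.5+np.array(off)
def ground(c,uv,z):
    m=C[c];R=np.array(m["R"]);d=R.T@np.array([(uv[0]-m["cx"])/m["fx"],(uv[1]-m["cy"])/m["fy"],1]);o=-R.T@np.array(m["t"]);return o+d*(z-o[2])/d[2]
E
python3 - <<'E'
from fit import *
S=(140,205);T=(130,142)
# scene corners order: top far-left cyc: A left-front,B left-back,C right-back,D right-front ; bottoms A,D,C
blocks={"thick":(20,[(372,318),(398,297),(462,333),(430,358),(380,400),(445,448),(465,410)],(189,379)),
"middle":(16,[(573,100),(588,88),(654,105),(640,125),(577,195),(643,215),(655,200)],(461,371)),
"thin":(12,[(593,262),(605,248),(680,262),(672,280),(598,350),(670,373),(678,360)],(313,484))}
for n,(t,o,tc) in blocks.items():
    uv=crop(o,S); w=[ground("scene",p,.068) for p in uv[:4]]; w=np.array(w)
    ctr=w[:,:2].mean(0); print(n,"top-face edges mm",[round(1e3*np.linalg.norm(w[i]-w[(i+1)%4])) for i in range(4)], ctr.round(3), "topcam", ground("top",crop(tc,T),.068).round(3))
    h=t/2000;
    best=None
    d=w[3]-w[0]; a0=np.arctan2(d[1],d[0])
    for sg in(1,-1):
        L=[(-.02,sg*h,.068),(-.02,-sg*h,.068),(.02,-sg*h,.068),(.02,sg*h,.068),(-.02,sg*h,0),(.02,sg*h,0),(.02,-sg*h,0)]
        obs={"scene":uv,"top":crop([tc],T)}
        r=fit(lambda c,p:pose(L if c=="scene" else [(0,0,.068)],*p),obs,[*ctr,a0])
        if best is None or r[1]<best[1]:best=r
    print("  fit",best[0][:2].round(4),"xaxis deg",round(np.degrees(best[0][2]),1),"rms",round(best[1],2))
# holder: y from fixed to stop (left in image); plate corners then jaw tops; params x,y,a,gap,y of fixed face
pl=crop([(123,205),(210,287),(422,160),(330,85)],S)
fj=crop([(260,100),(305,75),(358,125),(322,157)],S); st=crop([(195,130),(238,113),(292,162),(250,190)],S)
plT=crop([(268,36),(237,155),(436,208),(466,87)],T); fjT=crop([(366,78),(411,84),(396,172),(349,165)],T); stT=crop([(303,65),(346,70),(328,155),(284,148)],T)
g=np.array([ground("scene",p,.008)[:2] for p in pl]);print("plate",g.round(3).tolist())
yd=(g[0]+g[1]-g[2]-g[3]);a0=np.arctan2(yd[1],yd[0])-np.pi/2;c0=g.mean(0)
# which side: +x local = rotate y by -90
def L(p,c):
    x,y,a,gp,f=p; X=.025
    def lo(w): 
        return np.array(w)
    pc=[(sgn*.04,.07,.008) for sgn in(s,-s)]+[(sgn*.04,-.064,.008) for sgn in(-s,s)]
    q=[( s*X,f,.042),( s*X,f-.026,.042),(-s*X,f-.026,.042),(-s*X,f,.042)]
    k=[( s*X,f+gp+.026,.042),( s*X,f+gp,.042),(-s*X,f+gp,.042),(-s*X,f+gp+.026,.042)]
    return pose(pc+q+k,x,y,a)
s=1
for s in(1,-1):
    r=fit(lambda c,p:L(p,c),{"scene":np.r_[pl,fj,st],"top":np.r_[plT,fjT,stT]},[*c0,a0,.018,0])
    x,y,a,gp,f=r[0]; m=pose([(0,f+gp/2,0)],x,y,a)[0]
    print("holder",s,r[0].round(4),"yaw",np.degrees(a).round(1),"rms",r[1].round(2),"gapmid",m.round(4))
E
```

```text
thick top-face edges mm [17, 39, 20, 38] [0.428 0.369] topcam [0.431 0.361 0.068]
  fit [0.4311 0.3649] xaxis deg 173.4 rms 1.19
middle top-face edges mm [12, 37, 17, 40] [0.434 0.195] topcam [0.437 0.194 0.068]
  fit [0.4362 0.1932] xaxis deg -175.7 rms 0.47
thin top-face edges mm [11, 37, 12, 39] [0.363 0.283] topcam [0.368 0.283 0.068]
  fit [0.3651 0.2818] xaxis deg -169.1 rms 0.67
plate [[0.651, 0.335], [0.572, 0.357], [0.537, 0.228], [0.619, 0.204]]
holder 1 [ 0.5956  0.276  -0.247   0.0161 -0.0113] yaw -14.2 rms 0.89 gapmid [0.5948 0.2729 0.    ]
holder -1 [ 0.5992  0.275   0.8068  0.0163 -0.0072] yaw 46.2 rms 13.81 gapmid [0.5985 0.2757 0.    ]
```

```bash
cat > plan.py <<'E'
from fit import *
# waypoints: (x,y,z,angle of tool y in deg or None); tool points down
def plan(wps,jaw,step=45,turn=8):
    s=sense();p=np.array(s["tcp_pos"])*1e3;R=np.array(s["ee_rot"]);a=np.degrees(np.arctan2(R[1,1],R[0,1]))
    print("t",round(s["time_s"],2),"tcp",p.round(1),"tooly",round(a,1),"tilt",R[:,2].round(3),"F",np.round(s["wrist_force"],1),"w",round(s["gripper_width"]*87,2))
    for w in wps:
        q=np.array(w[:3])*1e3; b=a if w[3] is None else w[3]; da=(b-a+90)%180-90; b=a+da
        n=int(max(np.ceil(np.linalg.norm(q-p)/step),np.ceil(abs(da)/turn),1)); P0=p.copy(); A0=a
        for i in range(1,n+1):
            t=P0+(q-P0)*i/n; y=np.array([np.cos(np.radians(a)),np.sin(np.radians(a)),0]); z=np.array([0,0,-1.]); x=np.cross(y,z)
            d=t-p; v=np.round([d@x,d@y,d@z],1); r=round(-np.radians(A0+da*i/n-a),3)
            print(f"[{jaw},{v[0]:g},{v[1]:g},{v[2]:g},0,0,{r:g}],")
            p=p+v[0]*x+v[1]*y+v[2]*z; a-=np.degrees(r)
        print(" -- at",p.round(1),round(a,1))
E
python3 -c "
from plan import *
plan([(.37,-.18,.235,None),(.40,.18,.235,75.8),(.595,.273,.13,None)],87)"
```

```text
t 0.7 tcp [ 161.8 -603.7  230.6] tooly 105.0 tilt [ 0. -0. -1.] F [-0.3 -0.2  0. ] w 86.83
[87,-28.3,32.3,-0.4,0,0,-0],
[87,-28.2,32.3,-0.4,0,0,-0],
[87,-28.3,32.3,-0.4,0,0,-0],
[87,-28.2,32.3,-0.4,0,0,-0],
[87,-28.3,32.3,-0.4,0,0,-0],
[87,-28.2,32.3,-0.4,0,0,-0],
[87,-28.3,32.3,-0.4,0,0,-0],
[87,-28.2,32.3,-0.4,0,0,-0],
[87,-28.3,32.3,-0.4,0,0,-0],
[87,-28.2,32.3,-0.4,0,0,-0],
[87,-28.3,32.3,-0.4,0,0,-0],
 -- at [ 370. -180.  235.] 105.0
[87,-13.6,37.8,-0,0,0,0.057],
[87,-11.4,38.5,-0,0,0,0.056],
[87,-9.2,39,-0,0,0,0.057],
[87,-7,39.6,-0,0,0,0.057],
[87,-4.7,39.8,-0,0,0,0.056],
[87,-2.5,40.1,-0,0,0,0.057],
[87,-0.2,40.1,-0,0,0,0.056],
[87,2.1,40.1,-0,0,0,0.057],
[87,4.3,39.9,-0,0,0,0.057],
 -- at [400. 180. 235.] 75.8
[87,-27.7,23,17.5,0,0,-0],
[87,-27.7,23,17.5,0,0,-0],
[87,-27.7,23,17.5,0,0,-0],
[87,-27.7,23.1,17.5,0,0,-0],
[87,-27.7,23,17.5,0,0,-0],
[87,-27.7,23,17.5,0,0,-0],
 -- at [595. 273. 130.] 75.8
```

{"method": "arm_command", "body": {"motion": [[87, -28, 32, 0, 0, 0, 0], [87, -28, 32, 0, 0, 0, 0], [87, -28, 32, 0, 0, 0, 0], [87, -28, 32, 0, 0, 0, 0], [87, -28, 32, 0, 0, 0, 0], [87, -28, 32, 0, 0, 0, 0], [87, -28, 32, 0, 0, 0, 0], [87, -28, 32, 0, 0, 0, 0]]}}

```text
time_s: 1.5
tcp_pos: [0.3124, -0.2969, 0.2309]
ee_rot: [[-0.966, -0.259, 0.001], [-0.259, 0.966, -0.001], [-0.001, -0.001, -1.0]]
wrist_force: [1.8, -0.7, -0.3]
gripper_width: 1.0
gripper_force: 0.0
```

{"method": "arm_command", "body": {"motion": [[87, -28, 32, 0, 0, 0, 0], [87, -28, 32, 0, 0, 0, 0], [87, -28, 32, 0, 0, 0, 0], [87, -14, 38, 0, 0, 0, 0.057], [87, -11, 38, 0, 0, 0, 0.057], [87, -9, 39, 0, 0, 0, 0.057], [87, -7, 40, 0, 0, 0, 0.057], [87, -5, 40, 0, 0, 0, 0.057]]}}

```text
time_s: 2.3
tcp_pos: [0.3849, 0.018, 0.231]
ee_rot: [[-1.0, 0.025, 0.001], [0.025, 1.0, 0.001], [-0.001, 0.001, -1.0]]
wrist_force: [0.7, -0.3, -0.3]
gripper_width: 0.997
gripper_force: 0.0
```

{"method": "arm_command", "body": {"motion": [[87, -2, 40, 0, 0, 0, 0.057], [87, 0, 40, 0, 0, 0, 0.057], [87, 2, 40, 0, 0, 0, 0.057], [87, 4, 40, 0, 0, 0, 0.057]]}}

```text
time_s: 2.7
tcp_pos: [0.3983, 0.1778, 0.231]
ee_rot: [[-0.968, 0.25, 0.001], [0.25, 0.968, 0.001], [-0.001, 0.001, -1.0]]
wrist_force: [1.4, 0.6, 0.4]
gripper_width: 1.002
gripper_force: 0.0
```

```bash
python3 -c "
from plan import *
plan([(.595,.273,.13,75.8),(.595,.273,.06,75.8)],87)"
```

```text
t 2.7 tcp [398.3 177.8 231. ] tooly 75.5 tilt [ 0.001  0.001 -1.   ] F [1.4 0.6 0.4] w 87.18
[87,-27.8,23.6,16.8,0,0,-0.001],
[87,-27.8,23.5,16.9,0,0,-0.001],
[87,-27.8,23.5,16.8,0,0,-0.001],
[87,-27.9,23.5,16.8,0,0,-0],
[87,-27.8,23.4,16.9,0,0,-0.001],
[87,-27.9,23.5,16.8,0,0,-0.001],
 -- at [595. 273. 130.] 75.8
[87,0,-0,35,0,0,-0],
[87,0,-0,35,0,0,-0],
 -- at [595. 273.  60.] 75.8
```

{"method": "arm_command", "body": {"motion": [[87, -28, 23.5, 17, 0, 0, 0], [87, -28, 23.5, 17, 0, 0, 0], [87, -28, 23.5, 17, 0, 0, 0], [87, -28, 23.5, 17, 0, 0, 0], [87, -28, 23.5, 17, 0, 0, 0], [87, -27, 23.5, 16, 0, 0, -0.005], [87, 0, 0, 35, 0, 0, 0], [87, 0, 0, 35, 0, 0, 0]]}}

```text
time_s: 3.5
tcp_pos: [0.5965, 0.2718, 0.0583]
ee_rot: [[-0.97, 0.244, 0.001], [0.244, 0.97, 0.001], [-0.001, 0.001, -1.0]]
wrist_force: [0.7, 0.1, 0.7]
gripper_width: 1.001
gripper_force: 0.0
```

```bash
python3 - <<'E'
from plan import *
import cv2
plan([(.595,.273,.042,75.8)],87,step=8)
im=capture("scene");cv2.imwrite("pics/s2.png",cv2.resize(im[180:280,130:260,::-1],None,fx=6,fy=6,interpolation=cv2.INTER_CUBIC))
E
```

```text
t 3.5 tcp [596.5 271.8  58.3] tooly 75.9 tilt [ 0.001  0.001 -1.   ] F [0.7 0.1 0.7] w 87.08
[87,0.6,0.3,5.4,0,0,0],
[87,0.6,0.2,5.5,0,0,0.001],
[87,0.6,0.3,5.4,0,0,0],
 -- at [595. 273.  42.] 75.8
```

View pics/s2.png

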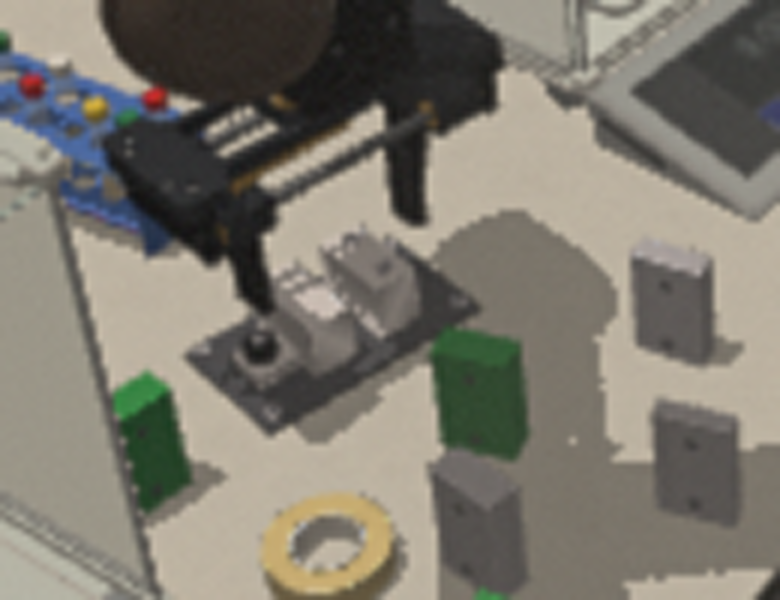

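The fingers straddle both jaws: the left tip is at (262,305) behind the stop and the right tip at (410,220) beyond the fixed jaw. I'll descend and close lightly.

{"method": "arm_command", "body": {"motion": [[87, 0.6, 0, 6, 0, 0, 0], [87, 0, 0, 5, 0, 0, 0], [87, 0, 0, 5, 0, 0, 0], [76, 0, 0, 0, 0, 0, 0], [76, 0, 0, 0, 0, 0, 0], [76, 0, 0, 0, 0, 0, 0]]}}

```text
time_s: 4.15
tcp_pos: [0.5951, 0.2716, 0.0446]
ee_rot: [[-0.97, 0.244, 0.001], [0.244, 0.97, 0.001], [-0.001, 0.001, -1.0]]
wrist_force: [0.1, 0.6, 0.0]
gripper_width: 0.888
gripper_force: 0.0
```

{"method": "arm_command", "body": {"motion": [[73, 0, 0, 0, 0, 0, 0], [70, 0, 0, 0, 0, 0, 0], [70, 0, 0, 0, 0, 0, 0], [70, 0, 0, 0, 0, 0, 0]]}}

```text
time_s: 4.55
tcp_pos: [0.5953, 0.2728, 0.044]
ee_rot: [[-0.97, 0.243, 0.002], [0.243, 0.97, 0.002], [-0.002, 0.003, -1.0]]
wrist_force: [0.3, 5.0, -0.1]
gripper_width: 0.81
gripper_force: 2.5
```

{"method": "arm_command", "body": {"motion": [[68, 0, 1, 0, 0, 0, 0], [66, 0, 0, 0, 0, 0, 0], [64, 0, 0, 0, 0, 0, 0], [64, 0, 0, 0, 0, 0, 0], [64, 0, 0, 0, 0, 0, 0]]}}

```text
time_s: 5.05
tcp_pos: [0.5957, 0.2743, 0.044]
ee_rot: [[-0.97, 0.243, 0.003], [0.243, 0.97, 0.003], [-0.002, 0.004, -1.0]]
wrist_force: [-0.9, 7.4, -0.8]
gripper_width: 0.763
gripper_force: 30.0
```

```bash
python3 -c "
from plan import *
s=sense();print(s['gripper_width']*87,s['moment'],s['tcp_pos'])
plan([(.595,.273,.13,75.8)],87)"
```

```text
66.36456271674137 [2.15563033 0.11751513 0.03620925] [0.59569761 0.27427149 0.04396331]
t 5.05 tcp [595.7 274.3  44. ] tooly 75.9 tilt [ 0.003  0.003 -1.   ] F [-0.9  7.4 -0.8] w 66.36
[87,0.2,-0.7,-43,0,0,0.001],
[87,0.2,-0.7,-43,0,0,0.001],
 -- at [595. 273. 130.] 75.8
```

{"method": "arm_command", "body": {"motion": [[80, 0, 0, 0, 0, 0, 0], [87, 0, 0, 0, 0, 0, 0], [87, 0, 0, 0, 0, 0, 0], [87, 0, 0, -15, 0, 0, 0], [87, 0, 0, -40, 0, 0, 0], [60, 0, 0, -40, 0, 0, 0]]}}

```text
time_s: 5.65
tcp_pos: [0.5946, 0.2712, 0.1397]
ee_rot: [[-0.97, 0.244, -0.002], [0.244, 0.97, -0.002], [0.001, -0.003, -1.0]]
wrist_force: [-0.1, -0.3, 0.1]
gripper_width: 0.961
gripper_force: 0.0
```

```bash
python3 -c "
from plan import *
plan([(.365,.282,.14,100.9),(.365,.282,.049,None)],50,step=44)"
```

```text
t 5.65 tcp [594.6 271.2 139.7] tooly 75.9 tilt [-0.002 -0.002 -1.   ] F [-0.1 -0.3  0.1] w 83.63
[50,37.5,-7.6,-0,0,0,-0.073],
[50,38.1,-4.8,-0.1,0,0,-0.073],
[50,38.2,-2.1,-0,0,0,-0.072],
[50,38.3,0.7,-0.1,0,0,-0.073],
[50,38.2,3.5,-0,0,0,-0.073],
[50,37.7,6.3,-0.1,0,0,-0.073],
 -- at [365. 282. 140.] 100.9
[50,0,0,30.3,0,0,-0],
[50,0,0,30.4,0,0,-0],
[50,0,0,30.3,0,0,-0],
 -- at [365. 282.  49.] 100.9
```

{"method": "arm_command", "body": {"motion": [[50, 37.5, -7.6, 0, 0, 0, -0.073], [50, 38, -4.8, 0, 0, 0, -0.073], [50, 38, -2, 0, 0, 0, -0.073], [50, 38, 0.7, 0, 0, 0, -0.073], [50, 38, 3.5, 0, 0, 0, -0.073], [50, 38, 6.3, 0, 0, 0, -0.073], [50, 0, 0, 30, 0, 0, 0], [50, 0, 0, 20, 0, 0, 0]]}}

```text
time_s: 6.45
tcp_pos: [0.365, 0.2828, 0.0894]
ee_rot: [[-0.981, -0.192, 0.001], [-0.192, 0.981, 0.002], [-0.001, 0.001, -1.0]]
wrist_force: [0.2, -0.4, -0.0]
gripper_width: 0.575
gripper_force: 0.0
```

```bash
python3 - <<'E'
from plan import *
import cv2
plan([(.365,.282,.049,100.9)],50,step=15)
im=capture("scene");cv2.imwrite("pics/s3.png",cv2.resize(im[190:290,190:320,::-1],None,fx=6,fy=6,interpolation=cv2.INTER_CUBIC))
E
```

```text
t 6.45 tcp [365.  282.8  89.4] tooly 101.1 tilt [ 0.001  0.002 -1.   ] F [ 0.2 -0.4 -0. ] w 50.03
[50,0.1,-0.3,13.5,0,0,0.001],
[50,0,-0.2,13.4,0,0,0.001],
[50,0.1,-0.3,13.5,0,0,0.001],
 -- at [365. 282.  49.] 100.9
```

View pics/s3.png

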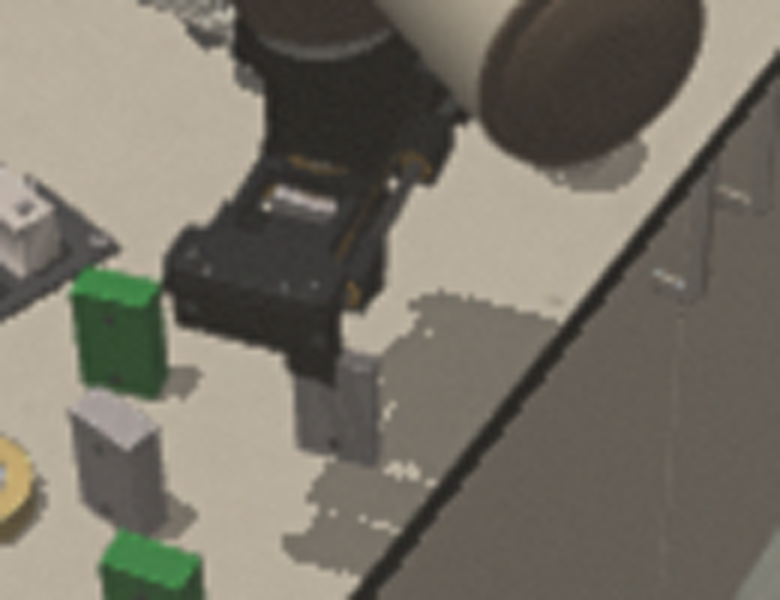

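The near fingertip is at (315,380), in front of the thin block whose top is at (337,350), as expected. I'll descend and grip.

{"method": "arm_command", "body": {"motion": [[50, 0, 0, 20, 0, 0, 0], [50, 0, 0, 20, 0, 0, 0], [30, 0, 0, 0, 0, 0, 0], [20, 0, 0, 0, 0, 0, 0], [8, 0, 0, 0, 0, 0, 0], [8, 0, 0, 0, 0, 0, 0], [8, 0, 0, 0, 0, 0, 0]]}}

```text
time_s: 7.2
tcp_pos: [0.3662, 0.2833, 0.0494]
ee_rot: [[-0.982, -0.191, 0.001], [-0.191, 0.982, 0.001], [-0.001, 0.001, -1.0]]
wrist_force: [-0.2, -0.8, -0.4]
gripper_width: 0.208
gripper_force: 0.2
```

```bash
python3 -c "
from plan import *
plan([(.365,.282,.14,None),(.5955,.2738,.15,75.9)],8,step=44)"
```

```text
t 7.2 tcp [366.2 283.3  49.4] tooly 101.0 tilt [ 0.001  0.001 -1.   ] F [-0.2 -0.8 -0.4] w 18.08
[8,0.5,-0.3,-30.2,0,0,-0],
[8,0.4,-0.4,-30.2,0,0,-0],
[8,0.5,-0.3,-30.2,0,0,-0],
 -- at [365. 282. 140.] 101.0
[8,-37.5,-8.7,-1.7,0,0,0.073],
[8,-37.9,-5.9,-1.6,0,0,0.073],
[8,-38.3,-3.1,-1.7,0,0,0.073],
[8,-38.5,-0.3,-1.7,0,0,0.073],
[8,-38.4,2.5,-1.7,0,0,0.073],
[8,-38,5.2,-1.6,0,0,0.073],
 -- at [595.5 273.8 150. ] 75.9
```

Still closing; wait a little, then lift slightly.

{"method": "arm_command", "body": {"motion": [[8, 0, 0, 0, 0, 0, 0], [8, 0, 0, 0, 0, 0, 0], [8, 0, 0, 0, 0, 0, 0], [8, 0, 0, 0, 0, 0, 0], [8, 0, 0, -5, 0, 0, 0]]}}

```text
time_s: 7.7
tcp_pos: [0.3653, 0.2822, 0.053]
ee_rot: [[-0.982, -0.19, -0.001], [-0.19, 0.982, -0.002], [0.002, -0.001, -1.0]]
wrist_force: [0.2, -0.2, -2.3]
gripper_width: 0.137
gripper_force: 30.0
```

It reads 11.9 mm, so this is the thin block and the gauge is sound. Gap ≈ 14.4 mm, so the middle block (16 mm) cannot fit. Transport.

{"method": "arm_command", "body": {"motion": [[8, 0, 0, -30, 0, 0, 0], [8, 0, 0, -30, 0, 0, 0], [8, 0, 0, -27, 0, 0, 0], [8, -37.5, -8.7, -1.7, 0, 0, 0.073], [8, -38, -6, -1.7, 0, 0, 0.073], [8, -38, -3, -1.7, 0, 0, 0.073], [8, -38.5, 0, -1.7, 0, 0, 0.073], [8, -38.5, 2.5, -1.7, 0, 0, 0.073]]}}

```text
time_s: 8.5
tcp_pos: [0.5588, 0.2757, 0.1482]
ee_rot: [[-0.984, 0.176, -0.002], [0.176, 0.984, -0.001], [0.002, -0.001, -1.0]]
wrist_force: [-0.5, 0.9, -1.0]
gripper_width: 0.134
gripper_force: 30.0
```

{"method": "arm_command", "body": {"motion": [[8, -38, 5, -1.7, 0, 0, 0.073], [8, 0, 0, 0, 0, 0, 0], [8, 0, 0, 0, 0, 0, 0]]}}

```text
time_s: 8.8
tcp_pos: [0.5958, 0.2739, 0.149]
ee_rot: [[-0.97, 0.245, -0.003], [0.245, 0.97, -0.001], [0.003, -0.002, -1.0]]
wrist_force: [-0.3, -0.2, -1.2]
gripper_width: 0.137
gripper_force: 30.0
```

```bash
python3 -c "
from plan import *
plan([(.5955,.2741,.098,75.9)],8,step=30)"
```

```text
t 8.8 tcp [595.8 273.9 149. ] tooly 75.8 tilt [-0.003 -0.001 -1.   ] F [-0.3 -0.2 -1.2] w 11.89
[8,0.2,0.1,25.5,0,0,-0.001],
[8,0.2,0.1,25.5,0,0,-0],
 -- at [595.5 274.1  98. ] 75.9
```

{"method": "arm_command", "body": {"motion": [[8, 0, 0.2, 25, 0, 0, 0], [8, 0, 0, 25, 0, 0, 0], [8, 0, 0, 6, 0, 0, 0], [8, 0, 0, 4, 0, 0, 0], [8, 0, 0, 4, 0, 0, 0], [8, 0, 0, 4, 0, 0, 0], [8, 0, 0, 0, 0, 0, 0]]}}

```text
time_s: 9.5
tcp_pos: [0.5962, 0.275, 0.083]
ee_rot: [[-0.97, 0.244, 0.0], [0.244, 0.97, 0.0], [-0.0, 0.0, -1.0]]
wrist_force: [0.3, 0.2, -0.6]
gripper_width: 0.133
gripper_force: 30.0
```

{"method": "arm_command", "body": {"motion": [[8, 0, 0, 6, 0, 0, 0], [8, 0, 0, 6, 0, 0, 0], [8, 0, 0, 6, 0, 0, 0], [8, 0, 0, 3, 0, 0, 0], [8, 0, 0, 2, 0, 0, 0], [8, 0, 0, 0, 0, 0, 0]]}}

```text
time_s: 10.1
tcp_pos: [0.5962, 0.2748, 0.0593]
ee_rot: [[-0.97, 0.244, -0.0], [0.244, 0.97, -0.0], [0.0, -0.001, -1.0]]
wrist_force: [-1.3, 0.1, -1.4]
gripper_width: 0.136
gripper_force: 30.0
```

{"method": "arm_command", "body": {"motion": [[8, 0, 0, 1.5, 0, 0, 0], [8, 0, 0, 1, 0, 0, 0], [8, 0, 0, 0, 0, 0, 0]]}}

```text
time_s: 10.4
tcp_pos: [0.5963, 0.2749, 0.0573]
ee_rot: [[-0.97, 0.244, 0.0], [0.244, 0.97, 0.0], [-0.0, 0.0, -1.0]]
wrist_force: [-0.2, 0.1, -1.5]
gripper_width: 0.137
gripper_force: 30.0
```

{"method": "arm_command", "body": {"motion": [[8, 0, 0, 0.5, 0, 0, 0], [25, 0, 0, 0, 0, 0, 0], [40, 0, 0, 0, 0, 0, 0], [40, 0, 0, 0, 0, 0, 0], [40, 0, 0, 0, 0, 0, 0], [40, 0, 0, -20, 0, 0, 0], [40, 0, 0, -40, 0, 0, 0], [40, 0, 0, -45, 0, 0, 0]]}}

```text
time_s: 11.2
tcp_pos: [0.5955, 0.2744, 0.1614]
ee_rot: [[-0.97, 0.244, -0.003], [0.244, 0.97, -0.002], [0.002, -0.003, -1.0]]
wrist_force: [0.2, 0.1, 0.5]
gripper_width: 0.454
gripper_force: 0.0
```

{"method": "arm_command", "body": {"motion": [[40, 38, -12, -25, 0, 0, 0], [40, 38, -12, 0, 0, 0, 0], [40, 38, -12, 0, 0, 0, 0], [40, 38, -12, 0, 0, 0, 0], [40, 0, -40, 0, 0, 0, 0], [40, 0, -40, 0, 0, 0, 0], [40, 0, 0, 0, 0, 0, 0]]}}

```text
time_s: 11.9
tcp_pos: [0.4153, 0.1845, 0.1869]
ee_rot: [[-0.969, 0.246, -0.002], [0.246, 0.969, -0.001], [0.001, -0.001, -1.0]]
wrist_force: [0.1, 0.5, -0.0]
gripper_width: 0.461
gripper_force: 0.0
```

```bash
python3 - <<'E'
from plan import *
import cv2
s=sense();print(s["time_s"],s["tcp_pos"],s["wrist_force"])
im=capture("scene");a=cv2.resize(im[195:305,140:270,::-1],None,fx=5,fy=5,interpolation=cv2.INTER_CUBIC)
cv2.imwrite("pics/s4.png",a)
b=cv2.imread("pics/scene0.png")
for n in("thin_centre","middle_centre","thick_centre","holder"):print(n,[(np.round(d["location"]).tolist(),round(d["p"],2)) for d in find_in(n,"scene")[:3]])
# expected outline of seated thin block top (z .076) around gap centre
a0=np.radians(75.9-90);print("top corners in crop",((proj("scene",pose([(-.02,-.006,.076),(.02,-.006,.076),(.02,.006,.076),(-.02,.006,.076)],.5957,.2745,a0))-[140,195])*5).round().tolist())
E
```

```text
11.9 [0.41528254 0.18448426 0.1869461 ] [ 0.11120283  0.51461988 -0.01830094]
thin_centre [([232.0, 245.0], 0.73), ([223.0, 185.0], 0.7)]
middle_centre [([234.0, 243.0], 0.67), ([209.0, 286.0], 0.51), ([234.0, 189.0], 0.38)]
thick_centre [([291.0, 216.0], 0.82), ([255.0, 155.0], 0.66), ([265.0, 211.0], 0.65)]
holder [([234.0, 190.0], 0.57)]
top corners in crop [[245.0, 121.0], [206.0, 92.0], [190.0, 101.0], [229.0, 130.0]]
```

View pics/s4.png

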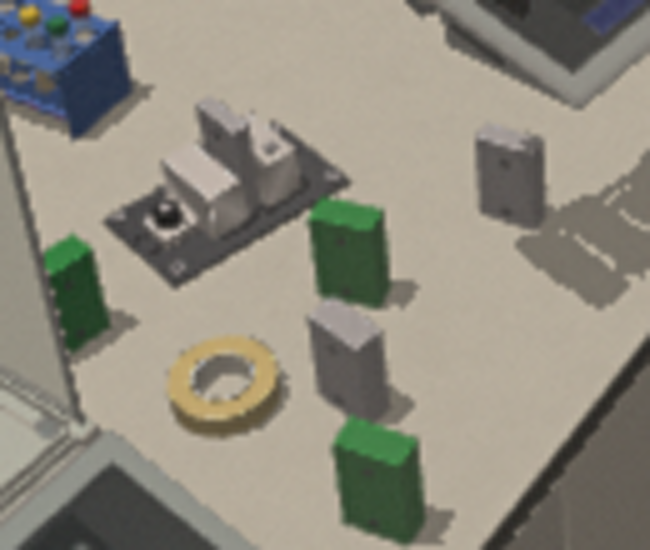

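The thin block stands upright between the jaws. Its top edge, about (197,100) to (250,130), matches the fully seated prediction. The other two blocks at (510,175) and (347,358) are untouched, as are the bystanders. Handing in.

```bash
python3 -c "
from station import *
print(finish_job())"
```

```text
the job is handed in; nothing more can be done
None
```

The thin 12 mm block is in the gap, upright and fully down, and the job is handed in at about 12 s. I chose it by clamping the gripper across both jaws (gap about 14.4 mm, too narrow for the 16 mm block) and tried only this block, which slid in without resistance; the other two and the bystanders were not touched.

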